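Slide a vial into the reader and hold its enabling button

ROBOT

A 7-joint arm with a two-finger parallel gripper is mounted at the origin on a cart in front of the work surface, level with it; the furniture and walls round the work are solid. World frame = base frame: x ahead of the robot, y to its left, z up, the work surface at z = 0. Lengths are in m, angles in rad, forces in N, time in s.
With the tool pointing down it reaches from about 0.425 to 0.925 m from the base axis. Payload 6.8 kg.
Tool frame: the origin (TCP) lies on the mounting face of the last link; the fingertips stand 182 mm ahead of it and the grasp point (between the pads) lies 163 mm ahead of it; z points along the fingers, y is the line along which they close (so a half turn about z gives the same grasp; the last joint's range is limited). The gripper opens to 88 mm and grips with 3 to 60 N. Pads are 20 mm wide; open, the fingers measure 115 mm over their backs; the gripper's body (75 mm by 178 mm) begins 61 mm behind the grasp point.
Start: joints at [1.107, 0.477, 0.022, 1.555, -0.011, 1.109, -0.083], TCP at [0.235, -0.633, 0.405] pointing down, gripper open.
Joint ranges: [-2.96, 2.96], [-0.34, 2.1], [-1.41, 1.46], [0.24, 2.44], [-1.37, 4.51], [0.17, 1.92], [-2.96, 2.96]. Speed limits (rad/s): [2.39, 2.39, 3.14, 3.14, 3.14, 3.14, 3.14].

INTERFACE

Orientations are given as a unit quaternion [w, x, y, z].
In Python, from cell import observe, capture, calibration, finish_job, recognise, masks_of, mark_of gives the robot as it stands.
- The arm moves only by the tool apply_moves, never from a script. Its argument "plan" is a list of rows, each a list of 6 numbers: the shift along the tool's x, y, z in mm, then the turn, a rotation vector about the tool's x, y, z in rad. A call has 1 to 5 rows; each row shifts and turns the commanded pose from where the row before left it, along the tool's axes as they then stand; what a row does not reach is not made up. A row lasts 1/10 s, in which the tool goes at most 50 mm and 8.59 degrees, less where a joint would pass 70% of its speed; a pose out of reach is approached as far as the arm can. A call with a gripper value outside its range is refused whole. "grip" is the closure in counts, from 0 (fully open) to 255 (shut), set as the call begins (left out, the last holds). The fingers move at their own pace and stop on an object; "squeeze" is the grip in N (left out, the last holds). Time passes only in rows, so rows that do not move let the fingers close. It gives the time, the measured TCP pose, the force, the opening and the grip force at its end, in the units of the state.
- observe(): the state, without advancing time (a new reading comes with each control period).
- capture(name): name is "scene" or "top"; returns (picture, depth): 480x640x3 uint8, blue, green, red; 480x640 float32, m along the optical axis (not along the pixel's ray), 0 where there is no reading.
- calibration(name): a dict with "fovy" (degrees; the focal length in pixels is half the picture's height over the tangent of half this angle, whatever the lens; pixels are square), "cx", "cy" (the principal point, pixels), "view" (4x4, takes a point from world to camera coordinates). Camera axes: x right, y down, z forward; pixel columns grow to the right and rows downward; lengths in m; the calibration is good to about 2 mm. A picture is of the moment at which its call begins. calibration takes no time and is no camera call.
- finish_job(): hands the job in; it is judged then, once.
Trained networks look in the newest picture that a camera, given by its name, has taken for a name from the list of things; names that differ only in an ending like _2 or _b are one class to them, and where a whole thing is asked for, a point or a joint stands for the part that bears it (a point fixed in the world has none). Each returns a list of dicts, best first, with "conf" (0 to 1); they miss things now and then, are a little off and sometimes report something else, mostly with a low value. They report only what shows in the picture. A call takes as long as a camera call. They do not tell look-alikes from the thing itself.
- recognise(camera, query): "rect" ([left, top, width, height] in pixels, round what is visible of it).
- masks_of(camera, query): "region" (480x640 bool, what is visible of it) and "rect" ([left, top, width, height] in pixels, round what is visible of it).
- mark_of(camera, query): "location" ([row, column] in pixels: a listed point, or the origin of a listed thing).
The state is a dict: "t": time; "qpos": joint angles; "qvel": joint speeds; "joint_torque": joint torques, N m; "eef_pos": TCP position; "eef_rot": TCP orientation; "contact_force": force on the tool from outside, world axes, zero at the start; "moment": the same for the moment, N m; "opening": opening from 0.0 (shut) to 1.0 (fully open); "grasp_force": force on a finger pad.
Only numpy, scipy, OpenCV 4.12 (cv2) and the standard library are available. Lean on these libraries where they do the work, as an engineer would, in place of code of your own. Each camera call takes 0.05 s, during which the arm holds its last target. There are 200 camera calls.

TASK

Slide the reader's sample carriage by its handle fully home, so that its vial stands under the hood and the carriage rests against its stop. Then press the enabling button on the control box to its middle position, about 10 mm down, where its top is level with the top of the little steel post beside it, and finish while still holding it there with the fingers. Pressed right to the bottom the button trips, so never bottom it out; do not disturb the loose things standing around.

Things in the scene. Friction and masses are not known exactly. Their poses are not given: they have to be found in the camera images.
- reader: fixed vial reader: white base plate 340 x 104 mm with two low aluminium guide rails, and at its far (+x) end a white hood 104 mm wide whose top is 116 mm above the worktop (a round plug on it reaches 122 mm); origin in the middle of its underside, on the worktop. Its own x axis is the slide direction, towards the hood; the hood covers x = 48 to 168 mm and is open towards -x.
- carriage (a joint): travel of the sample carriage along the reader's +x axis, m: 0 = pulled out, 0.12 = fully home against the stop. It starts somewhere between 0 and 0.04, slides with about 2 N of friction and stays where it is left. The carriage is an aluminium plate between the rails that carries a 27 mm white-capped vial.
- carriage_handle (a point): point on the axis of the carriage's handle, 92 mm above the worktop. The handle is a black upright post, 16 mm (along the slide) x 24 mm (across), rising from the carriage (30 mm above the worktop) to its top end also at 92 mm; pinch it from above, e.g. across its 24 mm width about 15 mm below the top. It stands 130 mm in front of the vial; when home it is 65 mm clear of the hood. Its axes are parallel to the reader's.
- control_box: fixed grey bench box, 126 x 106 mm, top face 43 mm above the worktop, carrying the enabling button in its middle and a steel index post of 8 mm diameter 40 mm to the box's +y side of the button, top 65 mm above the worktop; origin in the middle of its underside.
- enable_button (a joint): how far the button is pressed straight down, m: 0 = released, 0.010 = middle position (top level with the index post), 0.020 = bottom, where it trips. A spring returns it: it starts to move at about 4 N, takes about 8 N at the middle and 12 N at the bottom.
- button_top (a point): centre of the flat top of the enabling button, a black round cap of 40 mm diameter; 75 mm above the worktop when released.
- centrifuge_lid (a point): obstacle, not part of the job: middle of the raised clear lid of the blue mini centrifuge, fixed furniture standing between the reader and the control box (which are one at its left and one at its right, either way round). The lid, 100 mm wide, reaches 210 mm above the worktop: cross with the fingertips 240 mm or more up.
- beaker: bystander: small glass beaker, 44 x 51 x 61 mm, standing beside the reader; origin in the middle of its underside.
- spare_vial: bystander: white-capped vial, 27 mm diameter, 60 mm high, standing beside the control box; origin in the middle of its underside.
- weighing_boat: bystander: shallow white square weighing boat, 50 x 50 x 15 mm, lying in the middle near the robot; origin in the middle of its underside.
- buffer_bottle: bystander: white screw-cap bottle, 52 mm diameter, 100 mm high, at the right; origin in the middle of its underside.
- dish: bystander: clear round dish, 63 mm diameter, 16 mm high, at the left; origin in the middle of its underside.
Things that resemble listed ones, but are neither listed nor needed, are in the scene too. Leave any orange look-alike of the control_box alone.

How it is judged:
By the outcome, as a careful person would: the job done as asked, in the order asked, and still so for the second after the job is handed in, while the arm keeps its last pose, push and grip.
It also fails if it takes over 56 s, if anything falls off the work surface, if the arm or the gripper's body presses on something with over 40 N, if the wrist force passes 120 N, or if a joint passes its speed limit or range.

## Working session

There is one attempt and no reset: what is moved stays moved. The work goes in short steps, Python scripts to look and compute and a tool call to move; the robot and the scene stay as the last step left them, time stands still between calls to the robot, and variables do not carry over. Pictures are saved under pics/ and viewed, at most 10 in all, crops included, and the job is handed in when it is done.

Besides the shell and the picture viewer there is one more tool, called after ">>>" as name([rows], argument=value, ...), one row to a line, values as JSON. apply_moves: Moves the arm, as the interface text tells. Its arguments: {"type":"object","properties":{"plan":{"type":"array"},"grip":{"type":"number"},"squeeze":{"type":"number"}},"required":["plan"]}

```bash
mkdir -p pics; cat > h.py <<'E'
import numpy as np, cv2
from cell import *
def pix2w(cam,depth,r,c,z=None):
    k=calibration(cam); f=240/np.tan(np.radians(k["fovy"])/2); V=np.array(k["view"]); T=np.linalg.inv(V)
    r=np.asarray(r,float);c=np.asarray(c,float)
    d=np.stack([(c-k["cx"])/f,(r-k["cy"])/f,np.ones_like(r)],-1)
    if z is None:
        p=d*depth[r.astype(int),c.astype(int)][...,None]; return p@T[:3,:3].T+T[:3,3]
    w=d@T[:3,:3].T; s=(z-T[2,3])/w[...,2]; return T[:3,3]+w*s[...,None]
E
python3 - <<'E'
from h import *
np.set_printoptions(precision=4,suppress=True)
print(observe())
ims={}
for n in("top","scene"):
    im,d=capture(n); np.save(n+"_d.npy",d); cv2.imwrite(f"pics/{n}1.png",im)
    for q,z in(("carriage_handle",.092),("button_top",.075),("control_box",0),("reader",0),("centrifuge_lid",.2),("beaker",0),("spare_vial",0)):
        for m in mark_of(n,q)[:3]:
            r,c=m["location"]; print(n,q,round(m["conf"],2),np.round([r,c]),pix2w(n,d,r,c,z))
E
```

```text
{'t': 0.0, 'qpos': array([ 1.1069,  0.4778,  0.0223,  1.5564, -0.0115,  1.1093, -0.0831]), 'qvel': array([-0.0014,  0.0004, -0.0023, -0.0002,  0.001 , -0.002 ,  0.0019]), 'joint_torque': array([ -0.0009, -58.2855,   1.534 , -27.2604,  -0.0544,   0.017 ,
         0.0002]), 'eef_pos': array([ 0.235 , -0.6325,  0.4037]), 'eef_rot': array([-0.0008,  0.9842,  0.177 , -0.0002]), 'contact_force': array([ 0.5239,  0.4154, -0.6717]), 'moment': array([0.0113, 0.0182, 0.0506]), 'grasp_force': 0.0, 'opening': 1.004444624430163}
top carriage_handle 0.77 [284. 405.] [ 0.462  -0.2861  0.092 ]
top button_top 0.61 [159. 252.] [0.8358 0.1712 0.075 ]
top button_top 0.6 [234. 229.] [0.6066 0.2376 0.075 ]
top button_top 0.53 [241. 159.] [0.5862 0.4446 0.075 ]
top control_box 0.96 [163. 258.] [0.8395 0.1629 0.    ]
top control_box 0.95 [234. 232.] [0.6121 0.2428 0.    ]
top control_box 0.66 [299. 228.] [0.41   0.2493 0.    ]
top reader 0.66 [245. 400.] [ 0.5807 -0.2901  0.    ]
top centrifuge_lid 0.83 [215. 287.] [0.6519 0.056  0.2   ]
top beaker 0.48 [241. 367.] [ 0.5942 -0.1853  0.    ]
top spare_vial 0.54 [215. 202.] [0.6726 0.336  0.    ]
scene carriage_handle 0.77 [248. 414.] [ 0.4563 -0.2674  0.092 ]
scene button_top 0.79 [321. 294.] [0.4089 0.2384 0.075 ]
scene button_top 0.56 [293. 247.] [0.598  0.2453 0.075 ]
scene button_top 0.54 [258. 224.] [0.821  0.1775 0.075 ]
scene control_box 0.86 [349. 293.] [0.404  0.2464 0.    ]
scene control_box 0.68 [349. 186.] [0.581  0.4394 0.    ]
scene control_box 0.61 [279. 227.] [0.8245 0.1721 0.    ]
scene reader 0.66 [262. 391.] [ 0.5608 -0.2862  0.    ]
scene centrifuge_lid 0.63 [240. 288.] [0.5703 0.1212 0.2   ]
scene beaker 0.86 [271. 364.] [ 0.5728 -0.174   0.    ]
scene spare_vial 0.48 [318. 208.] [0.6699 0.3285 0.    ]
```

View pics/top1.png

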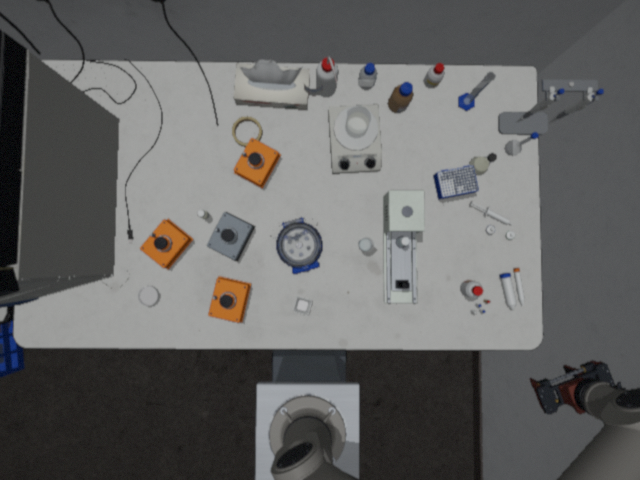

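View pics/scene1.png

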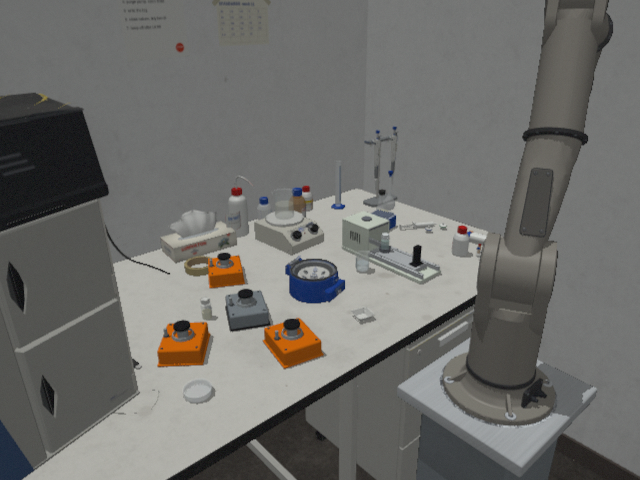

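The top view shows the reader on the right (hood at about (207,405), handle at (284,403)). The grey box is at (236,230), with orange look-alikes around it, and the centrifuge is at (244,299). Next I'll refine the positions with depth.

```bash
python3 - <<'E'
from h import *
np.set_printoptions(precision=4,suppress=True)
print({k:v for k,v in calibration("top").items() if k!="view"},{k:v for k,v in calibration("scene").items() if k!="view"})
rr,cc=np.mgrid[0:480,0:640]
def sel(P,x,y,z): return (P[:,0]>x[0])&(P[:,0]<x[1])&(P[:,1]>y[0])&(P[:,1]<y[1])&(P[:,2]>z[0])&(P[:,2]<z[1])
for n in("top","scene"):
    d=np.load(n+"_d.npy"); P=pix2w(n,d,rr.ravel(),cc.ravel()); P=P[d.ravel()>0]
    for nm,x,y,z in(("handle",(.38,.56),(-.34,-.22),(.05,.11)),("handletop",(.38,.56),(-.34,-.22),(.085,.1)),("hood",(.5,.85),(-.4,-.2),(.108,.119)),("base",(.4,.85),(-.4,-.2),(.006,.04)),("button",(.5,.7),(.17,.3),(.068,.085)),("boxtop",(.5,.7),(.15,.32),(.036,.05)),("table",(.5,.6),(-.1,.0),(-.05,.05)),("lid",(.5,.72),(-.05,.15),(.1,.25))):
        Q=P[sel(P,x,y,z)]
        if len(Q)<3: print(n,nm,len(Q));continue
        R=cv2.minAreaRect((Q[:,:2]*1000).astype(np.float32))
        print(n,nm,len(Q),"mean",Q.mean(0),"med z",np.median(Q[:,2]),"max",Q[:,2].max(),"rect",np.round(R[0],1),np.round(R[1],1),round(R[2],1))
im=cv2.imread("pics/top1.png")
a=cv2.resize(im[170:310,375:435],None,fx=4,fy=4,interpolation=cv2.INTER_CUBIC)
b=cv2.resize(im[200:270,200:330],None,fx=4,fy=4,interpolation=cv2.INTER_CUBIC)
o=np.zeros((560,780,3),np.uint8); o[:,:240]=a; o[:280,250:770]=b
cv2.imwrite("pics/c1.png",o)
E
```

```text
{'fovy': 57.83275914753813, 'cx': 317.4199512668074, 'cy': 237.07044767947764} {'fovy': 49.476256896602486, 'cx': 321.70200179150163, 'cy': 245.08252277381277}
top handle 61 mean [ 0.4609 -0.2852  0.0818] med z 0.09073090589259336 max 0.09626422630921616 rect [ 460.7 -287.4] [14.4 23.4] 4.7
top handletop 40 mean [ 0.4603 -0.2876  0.0918] med z 0.09203505906909537 max 0.09626422630921616 rect [ 460.3 -287.9] [21.6 12.1] 89.7
top hood 1231 mean [ 0.6764 -0.2853  0.1152] med z 0.11536773933966771 max 0.11899296606486032 rect [ 676.8 -286.3] [118.3 105.3] 0.4
top base 2387 mean [ 0.5235 -0.2843  0.0245] med z 0.027784669199783618 max 0.039968202583327894 rect [ 624.9 -300.3] [198.9 449.8] 90.0
top button 138 mean [0.6046 0.2428 0.0741] med z 0.07377294635128462 max 0.08113914251327348 rect [604.8 242.6] [36.2 36.8] 0.7
top boxtop 1104 mean [0.6047 0.2422 0.0422] med z 0.042165292364706564 max 0.049998303923804555 rect [616. 266.] [152.6 119.1] 63.9
top table 723 mean [ 0.5464 -0.0609  0.0055] med z 0.00036156257339925446 max 0.049778445468763755 rect [550.3 -51.3] [98.6 97.5] 0.1
top lid
[... 496 characters left out ...]
[ 677.3 -281.6] [113.  128.4] 89.5
scene base 1674 mean [ 0.5403 -0.2703  0.0223] med z 0.024904779300996882 max 0.03997122088615934 rect [ 616.4 -277.9] [435.2 125. ] 4.1
scene button 107 mean [0.6045 0.2468 0.0722] med z 0.07234114889094068 max 0.0754758025796679 rect [605.5 245.6] [36.8 41.1] 56.4
scene boxtop 763 mean [0.5938 0.2533 0.0415] med z 0.04107862245470306 max 0.049935345287570154 rect [614.9 264.9] [140.8 128.3] 65.6
scene table 324 mean [ 0.5252 -0.0525  0.0064] med z -0.0016757970594799554 max 0.049611562259801456 rect [549.5 -50.1] [99.1 98.2] 90.0
scene lid 59 mean [0.5923 0.045  0.2065] med z 0.20740600294699918 max 0.2178500276265689 rect [592.8  40.5] [ 22.9 112.5] 11.3
```

View pics/c1.png

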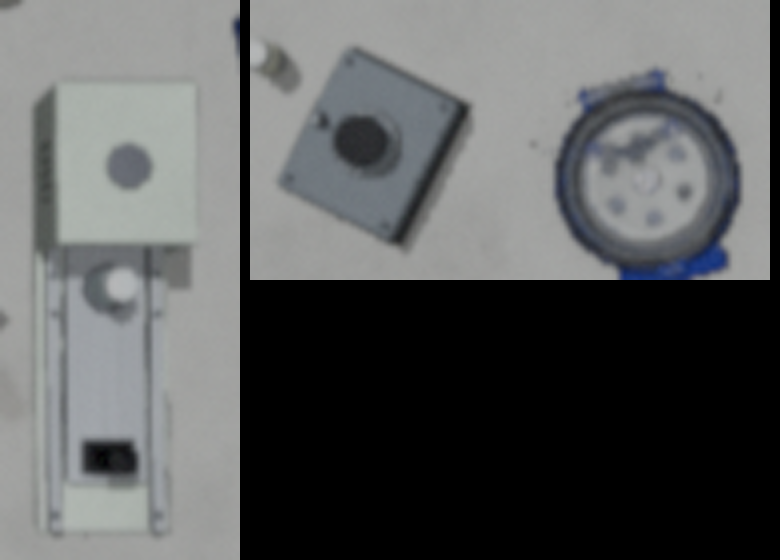

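```bash
cat >> h.py <<'E'
from scipy.spatial.transform import Rotation as R
def go(p,yaw=None):
    "tool-frame shift (mm) and turn from the measured pose to TCP p, tool pointing down with tool x at yaw"
    s=observe(); w,x,y,z=s["eef_rot"]; A=R.from_quat([x,y,z,w])
    print("t",round(s["t"],2),"pos",np.round(s["eef_pos"],4),"F",np.round(s["contact_force"],1),"open",round(s["opening"],3),"q",np.round(s["qpos"],2))
    print("shift",np.round(A.inv().apply(np.array(p)-s["eef_pos"])*1000,1))
    if yaw is not None:
        B=R.from_euler("z",yaw)*R.from_euler("x",np.pi); print("turn",np.round((A.inv()*B).as_rotvec(),4))
E
python3 -c "
from h import *
go([.4605,-.2865,.405],0.0)"
```

```text
t 0.8 pos [ 0.2351 -0.6327  0.4047] F [ 0.5  0.5 -0.2] open 0.998 q [ 1.11  0.48  0.02  1.56 -0.01  1.11 -0.08]
shift [ 3.318e+02 -2.461e+02 -3.000e-01]
turn [ 0.     -0.      0.3558]
```

>>> apply_moves([
  [0,0,0,0,0,0.12],
  [0,0,0,0,0,0.12],
  [0,0,0,0,0,0.116],
  [0,0,0,0,0,0],
], grip=60)

```text
t: 1.2
eef_pos: [0.2353, -0.6327, 0.4046]
eef_rot: [0.0, 1.0, -0.001, -0.0]
contact_force: [-0.2, 0.1, -0.3]
opening: 0.766
grasp_force: 0.0
```

```bash
python3 -c "
from h import *
go([.4605,-.2865,.38],0.0)"
```

```text
t 1.2 pos [ 0.2353 -0.6327  0.4046] F [-0.2  0.1 -0.3] open 0.766 q [ 1.05  0.48  0.1   1.56 -0.05  1.11 -0.41]
shift [ 224.9 -346.4   24.6]
turn [ 0.0001  0.0002 -0.0011]
```

>>> apply_moves([
  [25,-38,0,0,0,0],
  [25,-38,0,0,0,0],
  [25,-38,0,0,0,0],
  [25,-38,0,0,0,0],
  [25,-38,0,0,0,0],
])

```text
t: 1.7
eef_pos: [0.3609, -0.4411, 0.4049]
eef_rot: [0.0, 1.0, 0.002, 0.0]
contact_force: [0.6, -0.6, 0.4]
opening: 0.764
grasp_force: 0.0
```

>>> apply_moves([
  [25,-38,0,0,0,0],
  [25,-38,0,0,0,0],
  [25,-38,0,0,0,0],
  [25,-38,0,0,0,0],
  [0,-4,0,0,0,0],
])

```text
t: 2.2
eef_pos: [0.4639, -0.2809, 0.405]
eef_rot: [-0.001, 1.0, 0.006, 0.001]
contact_force: [0.9, -0.0, 0.2]
opening: 0.77
grasp_force: 0.0
```

```bash
python3 - <<'E'
from h import *
go([.4605,-.2865,.24],0.0)
E
```

```text
t 2.2 pos [ 0.4639 -0.2809  0.405 ] F [ 0.9 -0.   0.2] open 0.77 q [ 0.49  0.26 -0.08  1.87  0.02  1.01 -1.15]
shift [ -3.8   5.9 165. ]
turn [-0.0021 -0.0024  0.0129]
```

>>> apply_moves([
  [-4,6,30,0,0,0.013],
  [0,0,40,0,0,0],
  [0,0,40,0,0,0],
  [0,0,0,0,0,0],
])

```text
t: 2.6
eef_pos: [0.454, -0.2922, 0.2904]
eef_rot: [-0.002, 1.0, -0.005, -0.004]
contact_force: [-0.3, -0.2, 0.1]
opening: 0.763
grasp_force: 0.0
```

```bash
python3 - <<'E'
from h import *
go([.4605,-.2865,.24],0.0)
im,d=capture("scene"); cv2.imwrite("pics/s2.png",cv2.resize(im[140:300,330:520],None,fx=4,fy=3.7))
E
```

```text
t 2.6 pos [ 0.454  -0.2922  0.2904] F [-0.3 -0.2  0.1] open 0.763 q [ 0.51  0.4  -0.06  1.97  0.04  0.77 -1.16]
shift [ 6.9 -5.6 50.3]
turn [-0.004   0.0083 -0.011 ]
```

View pics/s2.png

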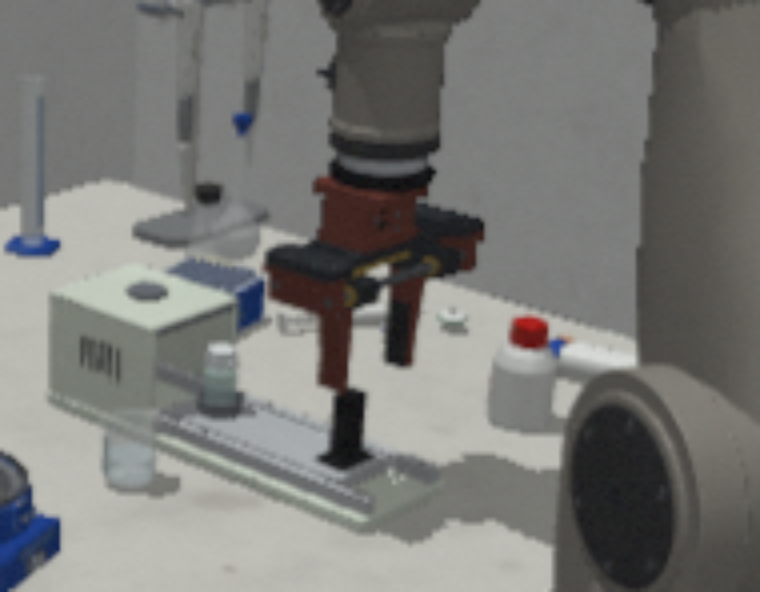

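The open fingers are above the handle (crop (348,420)), one on each side, so I'll correct the offset and descend.

>>> apply_moves([
  [0,0,0,0,0,0],
  [0,0,0,0,0,0],
])

```text
t: 2.85
eef_pos: [0.457, -0.2934, 0.2969]
eef_rot: [0.001, 1.0, -0.006, 0.002]
contact_force: [0.0, 0.1, -0.5]
opening: 0.762
grasp_force: 0.0
```

```bash
python3 - <<'E'
from h import *
go([.4605,-.2865,.24],0.0)
E
```

```text
t 2.85 pos [ 0.457  -0.2934  0.2969] F [ 0.   0.1 -0.5] open 0.762 q [ 0.51  0.39 -0.06  1.97  0.04  0.78 -1.16]
shift [ 3.2 -7.1 56.9]
turn [ 0.0018 -0.0034 -0.0129]
```

>>> apply_moves([
  [3,-7,0,0,0,-0.012],
  [0,0,20,0,0,0],
  [0,0,20,0,0,0],
  [0,0,17,0,0,0],
  [0,0,0,0,0,0],
])

```text
t: 3.35
eef_pos: [0.4591, -0.285, 0.2368]
eef_rot: [-0.001, 1.0, 0.0, -0.001]
contact_force: [-1.4, 1.2, -0.1]
opening: 0.766
grasp_force: 0.0
```

>>> apply_moves([
  [0,0,0,0,0,0],
  [0,0,0,0,0,0],
  [0,0,0,0,0,0],
  [0,0,0,0,0,0],
  [0,0,0,0,0,0],
], grip=255, squeeze=20)

```text
t: 3.85
eef_pos: [0.4594, -0.2859, 0.2381]
eef_rot: [0.0, 1.0, -0.001, 0.0]
contact_force: [-0.9, -0.3, 0.1]
opening: 0.351
grasp_force: 0.0
```

```bash
python3 - <<'E'
from h import *
go([.544,-.286,.24],0.0)
E
```

```text
t 3.85 pos [ 0.4594 -0.2859  0.2381] F [-0.9 -0.3  0.1] open 0.351 q [ 0.49  0.48 -0.07  2.    0.05  0.66 -1.18]
shift [84.6 -0.  -1.9]
turn [ 0.0004 -0.0006 -0.0012]
```

>>> apply_moves([
  [0,0,0,0,0,0],
  [0,0,0,0,0,0],
  [0,0,0,0,0,0],
])

```text
t: 4.15
eef_pos: [0.4593, -0.2865, 0.2379]
eef_rot: [0.001, 1.0, -0.001, 0.0]
contact_force: [-0.3, -2.9, 1.3]
opening: 0.272
grasp_force: 20.0
```

>>> apply_moves([
  [10,0,0,0,0,0],
  [15,0,0,0,0,0],
  [15,0,0,0,0,0],
  [15,0,0,0,0,0],
  [15,0,0,0,0,0],
])

```text
t: 4.65
eef_pos: [0.5297, -0.2862, 0.2379]
eef_rot: [0.0, 1.0, -0.001, -0.001]
contact_force: [-3.9, -1.8, 5.8]
opening: 0.27
grasp_force: 20.0
```

>>> apply_moves([
  [4,0,0,0,0,0],
  [4,0,0,0,0,0],
  [3,0,0,0,0,0],
  [0,0,0,0,0,0],
  [0,0,0,0,0,0],
])

```text
t: 5.15
eef_pos: [0.5405, -0.2861, 0.2379]
eef_rot: [0.0, 1.0, -0.001, 0.001]
contact_force: [0.0, -3.2, 2.5]
opening: 0.275
grasp_force: 20.0
```

Now I'll creep forward until I feel the stop.

>>> apply_moves([
  [1,0,0,0,0,0],
  [1,0,0,0,0,0],
  [1,0,0,0,0,0],
  [0,0,0,0,0,0],
  [0,0,0,0,0,0],
])

```text
t: 5.65
eef_pos: [0.543, -0.2861, 0.2379]
eef_rot: [0.0, 1.0, -0.001, -0.0]
contact_force: [-1.2, -2.3, 4.8]
opening: 0.269
grasp_force: 20.0
```

>>> apply_moves([
  [1,0,0,0,0,0],
  [1,0,0,0,0,0],
  [1,0,0,0,0,0],
  [0,0,0,0,0,0],
  [0,0,0,0,0,0],
])

```text
t: 6.15
eef_pos: [0.5452, -0.2861, 0.2379]
eef_rot: [-0.0, 1.0, -0.001, -0.001]
contact_force: [-5.3, -2.1, 9.1]
opening: 0.271
grasp_force: 20.0
```

>>> apply_moves([
  [1,0,0,0,0,0],
  [1,0,0,0,0,0],
  [0,0,0,0,0,0],
  [0,0,0,0,0,0],
])

```text
t: 6.55
eef_pos: [0.5459, -0.2863, 0.2378]
eef_rot: [-0.0, 1.0, -0.001, -0.003]
contact_force: [-11.3, -0.3, 13.5]
opening: 0.271
grasp_force: 20.0
```

>>> apply_moves([
  [1,0,0,0,0,0],
  [1,0,0,0,0,0],
  [0,0,0,0,0,0],
  [0,0,0,0,0,0],
])

```text
t: 6.95
eef_pos: [0.5467, -0.2864, 0.2376]
eef_rot: [-0.001, 1.0, -0.001, -0.005]
contact_force: [-14.3, 0.2, 17.4]
opening: 0.272
grasp_force: 20.0
```

The stop has been felt: the force climbs to 14 N with the handle at x≈0.5455. Release and lift.

>>> apply_moves([
  [0,0,0,0,0,0],
  [0,0,0,0,0,0],
  [0,0,0,0,0,0],
  [0,0,0,0,0,0],
], grip=90)

```text
t: 7.35
eef_pos: [0.5505, -0.2855, 0.2373]
eef_rot: [-0.0, 1.0, -0.0, -0.0]
contact_force: [-0.0, 0.5, -0.3]
opening: 0.595
grasp_force: 0.0
```

>>> apply_moves([
  [0,0,-5,0,0,0],
  [0,0,-20,0,0,0],
  [0,0,-40,0,0,0],
  [0,0,-45,0,0,0],
  [0,0,-45,0,0,0],
])

```text
t: 7.85
eef_pos: [0.5501, -0.2857, 0.3944]
eef_rot: [-0.0, 1.0, -0.001, -0.0]
contact_force: [1.2, -0.6, 0.3]
opening: 0.647
grasp_force: 0.0
```

>>> apply_moves([
  [0,0,-40,0,0,0],
  [0,0,-15,0,0,0],
  [0,0,0,0,0,0],
])

```text
t: 8.15
eef_pos: [0.5507, -0.2861, 0.4503]
eef_rot: [0.001, 1.0, -0.001, 0.002]
contact_force: [0.0, -0.8, 0.5]
opening: 0.648
grasp_force: 0.0
```

```bash
python3 - <<'E'
from h import *
np.set_printoptions(precision=4,suppress=True)
go([.605,.2435,.45],0.0)
rr,cc=np.mgrid[0:480,0:640]
im,d=capture("top"); cv2.imwrite("pics/t3.png",cv2.resize(im[150:320,180:440],None,fx=3,fy=3,interpolation=cv2.INTER_CUBIC))
im,d=capture("scene"); cv2.imwrite("pics/s3.png",cv2.resize(im[190:300,320:460],None,fx=5,fy=5,interpolation=cv2.INTER_CUBIC))
P=pix2w("scene",d,rr.ravel(),cc.ravel())
Q=P[(P[:,0]>.4)&(P[:,0]<.6)&(abs(P[:,1]+.28)<.05)&(P[:,2]>.05)&(P[:,2]<.1)]
print(len(Q),Q.mean(0),Q.min(0),Q.max(0))
E
```

```text
t 8.15 pos [ 0.5507 -0.2861  0.4503] F [ 0.  -0.8  0.5] open 0.648 q [ 0.42  0.35 -0.06  1.64  0.02  1.15 -1.21]
shift [  53.6 -529.6   -0.4]
turn [ 0.0019 -0.0047 -0.0013]
101 [ 0.5431 -0.281   0.072 ] [ 0.5348 -0.2991  0.05  ] [ 0.5562 -0.2691  0.092 ]
```

View pics/s3.png

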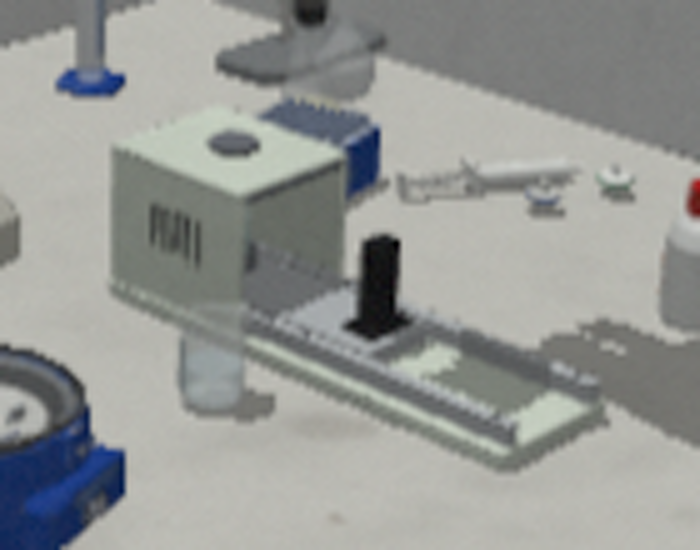

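The handle now stands about 84 mm further along, the vial is under the hood and the beaker is undisturbed (crop (212,370)). Next: cross to the control box with the tips at 268 mm and the fingers closing.

>>> apply_moves([
  [4,-40,0,0,0,0],
  [4,-44,0,0,0,0],
  [4,-44,0,0,0,0],
  [4,-44,0,0,0,0],
  [5,-44,0,0,0,0],
], grip=255)

```text
t: 8.75
eef_pos: [0.5709, -0.0682, 0.4449]
eef_rot: [-0.0, 1.0, -0.001, -0.002]
contact_force: [-0.1, 0.8, -0.0]
opening: 0.232
grasp_force: 0.0
```

>>> apply_moves([
  [5,-44,0,0,0,0],
  [5,-44,0,0,0,0],
  [5,-44,0,0,0,0],
  [5,-44,0,0,0,0],
  [5,-44,0,0,0,0],
])

```text
t: 9.25
eef_pos: [0.5963, 0.1516, 0.4447]
eef_rot: [0.001, 1.0, -0.001, -0.002]
contact_force: [0.6, -0.4, 0.2]
opening: 0.002
grasp_force: 0.0
```

>>> apply_moves([
  [5,-44,0,0,0,0],
  [3,-40,0,0,0,0],
  [0,-10,0,0,0,0],
  [0,0,0,0,0,0],
  [0,0,0,0,0,0],
])

```text
t: 9.75
eef_pos: [0.6051, 0.2423, 0.4459]
eef_rot: [0.001, 1.0, -0.001, -0.001]
contact_force: [0.9, -0.3, -0.2]
opening: 0.004
grasp_force: 0.0
```

```bash
python3 - <<'E'
from h import *
go([.605,.2435,.45],0.0)
E
```

```text
t 9.75 pos [0.6051 0.2423 0.4459] F [ 0.9 -0.3 -0.2] open 0.004 q [-0.28  0.42 -0.27  1.55  0.12  1.19 -2.15]
shift [-0.1 -1.2 -4.1]
turn [ 0.0023  0.0023 -0.0026]
```

>>> apply_moves([
  [0,-1,40,0,0,0],
  [0,0,45,0,0,0],
  [0,0,45,0,0,0],
  [0,0,35,0,0,0],
  [0,0,12,0,0,0],
])

```text
t: 10.25
eef_pos: [0.604, 0.2414, 0.2664]
eef_rot: [0.002, 1.0, -0.002, -0.003]
contact_force: [-0.2, 0.2, -0.3]
opening: 0.003
grasp_force: 0.0
```

>>> apply_moves([
  [0,0,0,0,0,0],
  [0,0,0,0,0,0],
  [0,0,0,0,0,0],
])

```text
t: 10.55
eef_pos: [0.6059, 0.245, 0.2731]
eef_rot: [-0.001, 1.0, -0.001, 0.002]
contact_force: [-0.0, 0.1, 0.0]
opening: 0.003
grasp_force: 0.0
```

```bash
python3 - <<'E'
from h import *
go([.605,.2435,.260],0.0)
im,d=capture("scene"); cv2.imwrite("pics/s4.png",cv2.resize(im[230:340,170:310],None,fx=5,fy=5,interpolation=cv2.INTER_CUBIC))
E
```

```text
t 10.55 pos [0.6059 0.245  0.2731] F [-0.   0.1  0. ] open 0.003 q [-0.3   0.59 -0.25  1.7   0.18  0.86 -2.2 ]
shift [-1.   1.6 13.1]
turn [-0.0015 -0.0036 -0.0019]
```

View pics/s4.png

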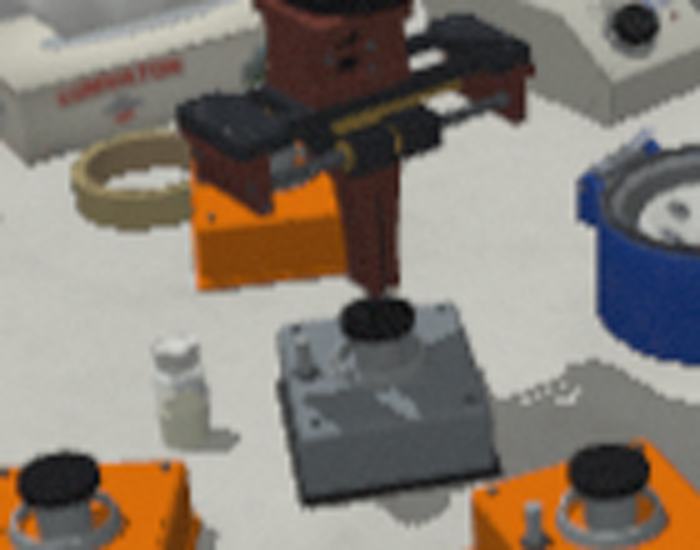

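The closed tips are just above the black cap (crop (378,315)) and the post is clear at (303,350). I'll approach slowly and feel for contact.

>>> apply_moves([
  [-1,1,4,0,0,0],
  [0,0,4,0,0,0],
  [0,0,3,0,0,0],
  [0,0,0,0,0,0],
  [0,0,0,0,0,0],
])

```text
t: 11.1
eef_pos: [0.6039, 0.244, 0.2594]
eef_rot: [0.0, 1.0, -0.001, -0.0]
contact_force: [-0.6, 0.1, 0.5]
opening: 0.007
grasp_force: 0.0
```

>>> apply_moves([
  [0,0,1,0,0,0],
  [0,0,1,0,0,0],
  [0,0,1,0,0,0],
  [0,0,0,0,0,0],
  [0,0,0,0,0,0],
])

```text
t: 11.6
eef_pos: [0.604, 0.2441, 0.257]
eef_rot: [-0.0, 1.0, -0.001, 0.0]
contact_force: [-0.9, -0.2, 3.6]
opening: 0.003
grasp_force: 1.9
```

>>> apply_moves([
  [0,0,1,0,0,0],
  [0,0,1,0,0,0],
  [0,0,0,0,0,0],
  [0,0,0,0,0,0],
])

```text
t: 12.0
eef_pos: [0.604, 0.2441, 0.2548]
eef_rot: [-0.0, 1.0, -0.001, 0.0]
contact_force: [-1.2, -0.6, 6.0]
opening: 0.007
grasp_force: 2.3
```

>>> apply_moves([
  [0,0,1.5,0,0,0],
  [0,0,1.5,0,0,0],
  [0,0,1.5,0,0,0],
  [0,0,0,0,0,0],
  [0,0,0,0,0,0],
])

```text
t: 12.5
eef_pos: [0.604, 0.2441, 0.2505]
eef_rot: [-0.0, 1.0, -0.001, 0.0]
contact_force: [-1.7, -0.4, 5.8]
opening: 0.006
grasp_force: 3.2
```

>>> apply_moves([
  [0,0,1,0,0,0],
  [0,0,1,0,0,0],
  [0,0,0,0,0,0],
  [0,0,0,0,0,0],
  [0,0,0,0,0,0],
])

```text
t: 13.0
eef_pos: [0.604, 0.2441, 0.2486]
eef_rot: [-0.0, 1.0, -0.001, 0.0]
contact_force: [-1.9, -0.5, 7.1]
opening: 0.009
grasp_force: 3.6
```

```bash
python3 - <<'E'
from h import *
z=[];F=[]
for i in range(8):
    im,d=capture("scene"); s=observe(); z.append(s["eef_pos"][2]);F.append(s["contact_force"][2])
print(np.mean(z),np.std(z),np.mean(F),np.std(F))
np.save("d5.npy",d)
cv2.imwrite("pics/s5.png",cv2.resize(im[270:330,215:280],None,fx=9,fy=9,interpolation=cv2.INTER_CUBIC))
E
```

```text
0.24860175702465093 1.176820659626175e-05 7.277364702940012 0.6305867145594932
```

View pics/s5.png

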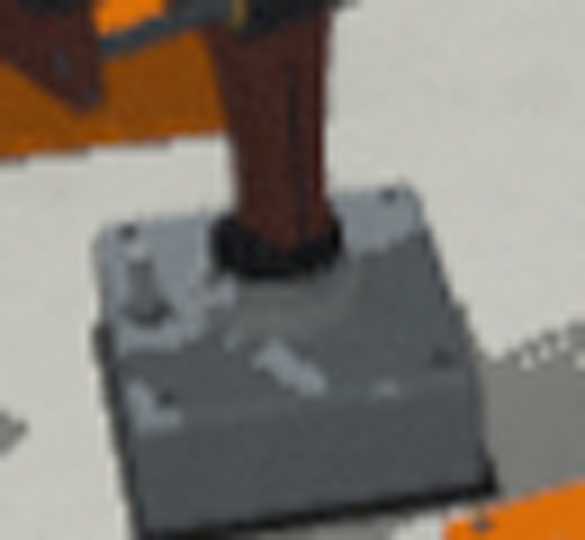

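The tips press centrally on the cap at (280,245), just above the level of the post top (138,260), about 8.4 mm down at 7.3 N. It needs about 1.6 mm more.

>>> apply_moves([
  [0,0,0.9,0,0,0],
  [0,0,0.8,0,0,0],
  [0,0,0,0,0,0],
  [0,0,0,0,0,0],
  [0,0,0,0,0,0],
])

```text
t: 13.9
eef_pos: [0.604, 0.2441, 0.247]
eef_rot: [-0.0, 1.0, -0.001, 0.0]
contact_force: [-1.9, 0.3, 7.7]
opening: 0.006
grasp_force: 3.9
```

```bash
python3 - <<'E'
from h import *
z=[];F=[]
for i in range(16):
    im,d=capture("scene"); s=observe(); z.append(s["eef_pos"][2]);F.append(s["contact_force"][2])
print(np.mean(z),np.std(z),np.mean(F),s["t"])
E
```

```text
0.24698501008531726 1.2704013268059449e-05 7.9283267221087375 14.7
```

The tip height is 65.0 mm, the force is 7.9 N and both are steady. Before handing in, I'll check from the top that the carriage is still home.

```bash
python3 - <<'E'
from h import *
rr,cc=np.mgrid[0:480,0:640]
im,d=capture("top"); P=pix2w("top",d,rr.ravel(),cc.ravel())
Q=P[(P[:,0]>.4)&(P[:,0]<.6)&(abs(P[:,1]+.28)<.05)&(P[:,2]>.085)&(P[:,2]<.1)]
print(len(Q),Q.mean(0),Q.min(0),Q.max(0)); print(finish_job())
E
```

```text
40 [ 0.54518272 -0.28690282  0.09167299] [ 0.5395902  -0.29917609  0.08509848] [ 0.55154252 -0.27522895  0.09644134]
the job is handed in; nothing more can be done
None
```

The job is handed in: the carriage is fully home against its stop, and the fingers are holding the button at its middle position (about 10 mm down, 7.9 N, not bottomed).

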